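# Stock check of the bulb tray

## Task

It is stock-taking: press the black key on the wide grey parts unit so that its bulb tray pops out, and leave the tray standing open for at least two seconds so that the overhead camera can count the bulbs. Then push the tray fully home until it clicks and stays shut, and let go. Leave the narrow unit beside it shut.

Things in the scene. Friction and masses are not known exactly. Their poses are not given: they have to be found in the camera images.
- wide_tray (a joint): how far the wide unit's tray stands out, m: 0 shut, 0.065 popped out. A spring always drives it out (6 N shut, 4 N out); only the hidden latch holds it shut. The key frees it; it slides out within a second. To shut it push the front straight in, to just past 0 (hard stop at -0.004); at about 15 mm the latch raises the push to 10 N, or briefly 18 N at 40 mm/s. Clicked, it rests within 2 mm of 0.
- wide_front (a point): middle of the outer face of the wide unit's tray front, 33 mm above the table; moves with the tray. Upright grey panel 166 mm wide, 8 mm thick, from 5 to 59 mm above the table. x points level into the casing (the way to push), y along the panel, z up. Grey casing, fixed, 170 wide, 200 deep, 62 mm tall; the shut front is 4 mm proud of it. A white carton 40 mm tall lies on its rear top.
- wide_key_top (a point): middle of the top of the wide unit's release key: black, 36 mm front to back by 46 mm, in the casing's top, 54 mm behind the shut tray front. Its top is 76 mm above the table, 14 mm above the casing. It goes straight down 10 mm at most against a spring (2 N at first, 5 N at the bottom), frees the tray once 6 to 7 mm down, and comes up when let go. Axes as wide_front.
- narrow_front (a point): middle of the outer face of the tray front of the narrow unit (front 96 mm wide, casing 100 mm wide; otherwise the same heights, depth, key and axes as the wide one), which is to stay shut. It stands to the left or to the right of the wide unit.

How it is judged:
By the outcome, as a careful person would: the job done as asked, in the order asked, and still so for the second after the job is handed in, with the robot touching nothing.
It also fails if it takes over 43 s, if anything falls off the work surface, if the arm or the gripper's body presses on something with over 40 N, if the wrist force passes 120 N, or if a joint passes its speed limit or range.

## Robot

A 7-joint arm with a two-finger parallel gripper is mounted at the origin on the work surface. World frame = base frame: x ahead of the robot, y to its left, z up, the work surface at z = 0. Lengths are in m, angles in rad, forces in N, time in s.
With the tool pointing down it reaches from about 0.425 to 0.95 m from the base axis. Payload 4.7 kg.
Tool frame: the origin (TCP) lies midway between the tips of the shut fingers; the grasp point (between the pads) lies 19 mm behind it; z points along the fingers, y is the direction in which the jaws open and shut (so a half turn about z gives the same grasp; the last joint's range is limited). The gripper opens to 85 mm and grips with 20 to 120 N. Pads are 22 mm wide; open, the fingers measure 114 mm over their backs; the gripper's body (76 mm by 85 mm) begins 54 mm behind the grasp point. The pads swing forward as they close: fully open they stand 13 mm farther back than shut.
Start: joints at [-1.248, 0.469, -0.049, 1.532, 0.024, 1.141, -0.082], TCP at [0.233, 0.634, 0.231] pointing down, gripper open.
Joint ranges: [-2.59, 2.59], [-0.33, 1.99], [-1.39, 1.29], [0.1, 2.45], [-1.04, 4.18], [0.21, 1.99], [-2.66, 2.66]. Speed limits (rad/s): [2.57, 2.57, 3.14, 3.14, 3.14, 3.14, 3.14].

## Interface

Orientations are given as a unit quaternion [w, x, y, z].
In Python, from workcell import arm gives the robot as it stands.
- The arm moves only by the tool servo_tool, never from a script. Its argument "series" is a list of rows, each a list of 3 entries, a list of its own where there are three numbers: the shift along the tool's x, y, z in cm, then the turn, a rotation vector about the tool's x, y, z in degrees, then the gripper's target within -1 to 1 (shut at 1, half-way at 0, fully open at -1). A call has 1 to 12 rows; each row shifts and turns the commanded pose from where the row before left it, along the tool's axes as they then stand; what a row does not reach is not made up. A row lasts 1/10 s, in which the tool goes at most 50 mm and 8.59 degrees, less where a joint would pass 70% of its speed; a pose out of reach is approached as far as the arm can. A call is refused whole if a number of a shift passes 5 or a number of a turn 8.59, either way. A call with a gripper value outside its range is refused whole. The fingers move at their own pace and stop on an object; the grip force is fixed at half the most. Time passes only in rows, so rows that do not move let the fingers close. It gives the time, the measured TCP pose, the force and the opening at its end, in the units of the state.
- arm.read_state(): the state, without advancing time (a new reading comes with each control period).
- arm.read_camera(name): name is "scene" or "top"; returns the picture (420x560x3 uint8, blue, green, red); there is no depth.
- arm.camera_model(name): a dict with "fx", "fy", "cx", "cy" (pixels), "k1" (the pictures are not rectified: a ray, as slopes to the right and down, at radius r is drawn at 1 + k1 r^2 times it, then the intrinsics apply), "R" (3x3) and "t" (3): a world point X has camera coordinates R X + t. Camera axes: x right, y down, z forward; pixel columns grow to the right and rows downward; lengths in m; the calibration is good to about 2 mm. A picture is of the moment at which its call begins. camera_model takes no time and is no camera call.
- arm.job_done(): hands the job in, once; it reports no verdict.
The state is a dict: "time_s": time; "qpos": joint angles; "qvel": joint speeds; "joint_efforts": joint torques, N m; "tcp_pos": TCP position; "tcp_rot": TCP orientation; "wrist_force": force on the tool from outside, world axes, zero at the start; "moment": the same for the moment, N m; "opening": opening from 0.0 (shut) to 1.0 (fully open).
Only numpy, scipy, OpenCV 4.12 (cv2) and the standard library are available. Lean on these libraries where they do the work, as an engineer would, in place of code of your own. Each camera call takes 0.05 s, during which the arm holds its last target.

## Working session

There is one attempt and no reset: what is moved stays moved. The work goes in short steps, Python scripts to look and compute and a tool call to move; the robot and the scene stay as the last step left them, time stands still between calls to the robot, and variables do not carry over. Pictures are saved under pics/ and viewed, and the job is handed in when it is done.

Besides the shell and the picture viewer there is one more tool, called after ">>>" as name(argument=value, ...) on one line, values as JSON. servo_tool: Moves the arm, as the interface text tells. Its arguments: {"type":"object","properties":{"series":{"type":"array","items":{"type":"array"}}},"required":["series"]}

```bash
mkdir -p pics; ls
python3 - <<'E'
from workcell import arm
import cv2
for n in ("scene","top"):
    im=arm.read_camera(n); cv2.imwrite(f"pics/{n}0.png",im); print(n,arm.camera_model(n))
s=arm.read_state()
print(s)
E
```

```text
pics
scene {'fx': 422.09791407515206, 'fy': 422.09791407515206, 'cx': 275.9632696158728, 'cy': 213.43083756532377, 'k1': -0.019013650615899623, 'R': array([[-0.70892926,  0.7051553 ,  0.01324056],
       [ 0.50112869,  0.51684326, -0.69407714],
       [-0.49627546, -0.48541637, -0.71977886]]), 't': array([ 0.43354457, -0.25660764,  1.18523998])}
top {'fx': 429.66471931099704, 'fy': 429.66471931099704, 'cx': 276.9097464495587, 'cy': 202.9157885110227, 'k1': 0.015112305458271337, 'R': array([[-0.0026762 , -0.99996343, -0.00812307],
       [-0.99809652,  0.00317152, -0.06158961],
       [ 0.06161312,  0.00794278, -0.9980685 ]]), 't': array([-0.00145788,  0.61023026,  0.86546356])}
{'time_s': 0.1, 'qpos': array([-1.247895  ,  0.46937422, -0.04860086,  1.53357481,  0.02414103,
        1.14100078, -0.08230738]), 'qvel': array([ 0.00033598, -0.00132011, -0.00083614, -0.00165492,  0.00069947,
       -0.00091689,  0.00107095]), 'joint_efforts': array([ 3.28566157e-04, -5.11515605e+01, -4.72374551e-02, -2.38389963e+01,
        1.07877835e-02,  4.39738695e-03, -4.36618421e-06]), 'tcp_pos': array([0.23241135, 0.63316793, 0.23035719]), 'tcp_rot': array([-1.07275133e-04,  1.74973220e-01,  9.84572795e-01, -8.78552902e-04]), 'wrist_force': array([-0.34779693,  0.15424136,  0.38920227]), 'moment': array([-0.00441133, -0.01771498,  0.03820035]), 'opening': 1.0038916656406063}
```

View pics/scene0.png

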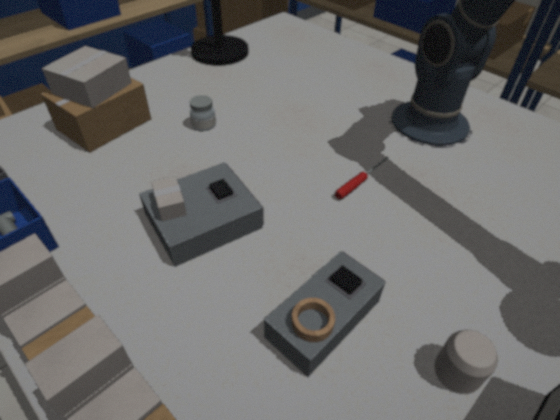

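View pics/top0.png

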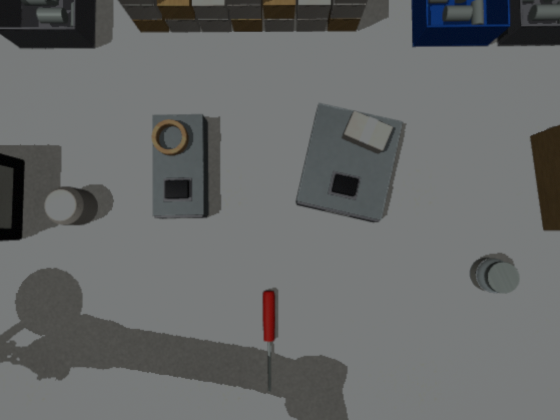

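Top view: wide unit at around (350,163), its key at (345,185), front edge facing the robot from about (297,206) to (378,220); narrow unit on the left at (180,165), with a ring on top. A screwdriver lies at (268,315).

```bash
cat > h.py <<'E'
import numpy as np, cv2
from workcell import arm
def ray(n,u,v):
    m=arm.camera_model(n); x=(u-m['cx'])/m['fx']; y=(v-m['cy'])/m['fy']
    a,b=x,y
    for _ in range(10):
        k=1+m['k1']*(a*a+b*b); a,b=x/k,y/k
    R=np.array(m['R']); return -R.T@m['t'], R.T@np.array([a,b,1.])
def onz(n,u,v,z):
    c,d=ray(n,u,v); return c+d*(z-c[2])/d[2]
E
python3 - <<'E'
from h import *
im=cv2.imread('pics/top0.png')
g=im.max(2)
# key
r=im[165:205,325:370]; m=np.zeros_like(g); m[165:205,325:370]=(g[165:205,325:370]<35)
c=max(cv2.findContours(m,0,1)[0],key=cv2.contourArea); k=cv2.minAreaRect(c); print(k,cv2.contourArea(c))
P=np.array([onz('top',u,v,.076) for u,v in cv2.boxPoints(k)]); print(P.round(4)); print('key top',P.mean(0))
print([np.linalg.norm(P[i]-P[i-1]).round(4) for i in range(4)])
ims=cv2.imread('pics/scene0.png');gs=ims.max(2)
m=np.zeros_like(gs); m[172:208,205:240]=gs[172:208,205:240]<35
c=max(cv2.findContours(m,0,1)[0],key=cv2.contourArea); k=cv2.minAreaRect(c); print(k,onz('scene',*k[0],.076))
cv2.imwrite('pics/crop.png',cv2.resize(im[90:240,280:420],None,fx=4,fy=4,interpolation=2))
E
```

```text
((344.6882629394531, 184.65293884277344), (23.536956787109375, 18.330625534057617), 12.528807640075684) 386.5
[[ 0.6293 -0.1083  0.076 ]
 [ 0.6639 -0.1163  0.076 ]
 [ 0.6538 -0.1604  0.076 ]
 [ 0.6192 -0.1523  0.076 ]]
key top [ 0.64155091 -0.13435716  0.076     ]
[np.float64(0.0451), np.float64(0.0355), np.float64(0.0452), np.float64(0.0355)]
((220.7307586669922, 189.3461456298828), (18.027755737304688, 15.808956146240234), 56.3099365234375) [ 0.64823079 -0.12605766  0.076     ]
```

View pics/crop.png

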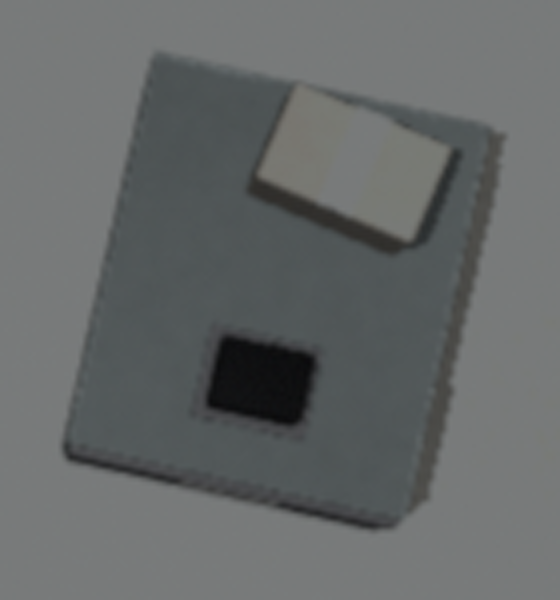

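Run:
```python
from h import *
f=lambda x,y,z: onz('top',280+x/4-.4,90+y/4-.4,z)
A=f(157,52,.062);B=f(65,445,.062);C=f(488,128,.062)
print(A,B,C)
d=A-B;print('yaw left',np.degrees(np.arctan2(d[1],d[0])),np.linalg.norm(d)); d=A-C;print('back',np.degrees(np.arctan2(d[1],d[0])),np.linalg.norm(d))
F=f(70,458,.059);G=f(378,527,.059);d=F-G;print(F,G,np.degrees(np.arctan2(d[1],d[0])),np.linalg.norm(d),(F+G)/2)
yaw=np.radians(-12.8); x=np.array([np.cos(yaw),np.sin(yaw),0])
print('front from key',np.array([.6416,-.1344,0])-.054*x)
m=arm.camera_model('scene')
p=m['R']@np.array([.6416,-.1344,.076])+m['t']; print(p[:2]/p[2]*m['fx']+[m['cx'],m['cy']])
im=cv2.imread('pics/scene0.png'); cv2.imwrite('pics/crops.png',cv2.resize(im[150:270,130:270],None,fx=4,fy=4,interpolation=2))
```

```text
[ 0.80653461 -0.08726484  0.062     ] [ 0.61148971 -0.04066806  0.062     ] [ 0.76744453 -0.24992888  0.062     ]
yaw left -13.436280162831075 0.20053372152551194
back 76.48737843119903 0.1672950192986729
[ 0.60528684 -0.04319525  0.059     ] [ 0.57105016 -0.19337981  0.059     ] 77.15807516328853 0.15403751011572 [ 0.5881685  -0.11828753  0.059     ]
front from key [ 0.58894193 -0.12243638  0.        ]
[220.60299605 185.86541715]
```

View pics/crops.png

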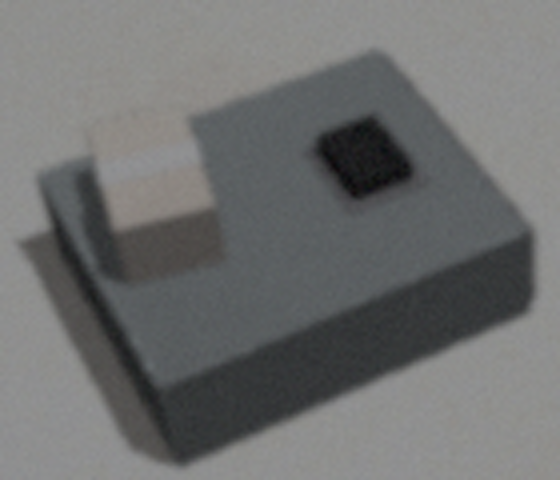

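>>> servo_tool(series=[[[0,0,0],[0,0,-7],1],[[-2.6,-3,0],[0,0,0],1],[[-2.6,-3,0],[0,0,0],1],[[-2.6,-3,0],[0,0,0],1],[[-2.6,-3,0],[0,0,0],1],[[-2.6,-3,0],[0,0,0],1],[[-2.6,-3,0],[0,0,0],1],[[-2.6,-3,0],[0,0,0],1],[[-2.6,-3,0],[0,0,0],1],[[-2.6,-3,0],[0,0,0],1],[[-2.6,-3,0],[0,0,0],1],[[-2.6,-3,0],[0,0,0],1]])

```text
time_s: 1.3
tcp_pos: [0.4362, 0.2456, 0.2311]
tcp_rot: [-0.0, 0.115, 0.993, -0.0]
wrist_force: [0.3, 0.6, -0.3]
opening: -0.002
```

```bash
cat >> h.py <<'E'
from scipy.spatial.transform import Rotation as Ro
KEY=np.array([.6416,-.1344,.076]); FRONT=np.array([.589,-.1222,.033])
YAW=np.radians(-13.2); UX=np.array([np.cos(YAW),np.sin(YAW),0])
def R_tool():
    q=arm.read_state()['tcp_rot']; return Ro.from_quat([q[1],q[2],q[3],q[0]])
def to(p):
    s=arm.read_state(); R=R_tool(); e=R.as_matrix()
    d=e.T@(np.array(p)-s['tcp_pos'])*100
    W=np.array([[-UX[0],UX[1]*-1*-1,0],[0,0,0],[0,0,0]])
    T=np.column_stack([-UX,np.cross([0,0,-1],-UX),[0,0,-1]])
    print('t',s['time_s'],'tcp',s['tcp_pos'].round(4),'F',s['wrist_force'].round(1),'op',round(s['opening'],2))
    print('delta tool cm',d.round(2),'turn deg',np.degrees((R.inv()*Ro.from_matrix(T)).as_rotvec()).round(2),'q',s['qpos'].round(2))
E
python3 -c "
from h import *
to([KEY[0],KEY[1],.12])"
```

```text
t 1.3 tcp [0.4362 0.2456 0.2311] F [ 0.3  0.6 -0.3] op -0.0
delta tool cm [-28.65 -32.32  11.11] turn deg [-0.01 -0.02  0.05] q [-0.68  0.18  0.09  1.94 -0.02  1.02  0.77]
```

>>> servo_tool(series=[[[-2.6,-3,0.5],[0,0,0],1],[[-2.6,-3,0.5],[0,0,0],1],[[-2.6,-3,0.5],[0,0,0],1],[[-2.6,-3,1],[0,0,0],1],[[-2.6,-3,1],[0,0,0],1],[[-2.6,-3,1],[0,0,0],1],[[-2.6,-3,1],[0,0,0],1],[[-2.6,-3,1],[0,0,0],1],[[-2.6,-3,1],[0,0,0],1],[[-2.6,-3,1],[0,0,0],1],[[-2.6,-2.3,1],[0,0,0],1],[[0,0,0.6],[0,0,0],1]])

```text
time_s: 2.5
tcp_pos: [0.6417, -0.1385, 0.129]
tcp_rot: [0.0, 0.118, 0.993, -0.002]
wrist_force: [-0.3, -0.0, -0.1]
opening: 0.0
```

```bash
python3 -c "
from h import *
to([KEY[0],KEY[1],.067])
cv2.imwrite('pics/s1.png',arm.read_camera('scene'))"
```

```text
t 2.5 tcp [ 0.6417 -0.1385  0.129 ] F [-0.3 -0.  -0.1] op 0.0
delta tool cm [0.11 0.42 6.2 ] turn deg [-0.21  0.05 -0.35] q [-0.04  0.54  0.27  1.69 -0.16  0.93  1.62]
```

View pics/s1.png

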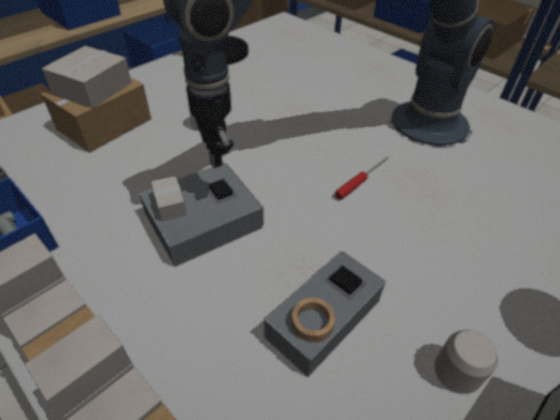

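The scene view shows the shut fingertips at (217,162), above the key at (221,189), as planned. I'll press it now.

>>> servo_tool(series=[[[0.1,0.4,1.5],[0,0,0],1],[[0,0,2],[0,0,0],1],[[0,0,1.3],[0,0,0],1],[[0,0,0.5],[0,0,0],1],[[0,0,0.5],[0,0,0],1],[[0,0,0.4],[0,0,0],1],[[0,0,0],[0,0,0],1],[[0,0,0],[0,0,0],1]])

```text
time_s: 3.35
tcp_pos: [0.6413, -0.1277, 0.069]
tcp_rot: [0.0, 0.114, 0.993, 0.0]
wrist_force: [-1.6, 2.0, 3.2]
opening: 0.0
```

```bash
python3 -c "
from h import *
to([KEY[0],KEY[1],.067])
cv2.imwrite('pics/s2.png',arm.read_camera('scene'))"
```

```text
t 3.35 tcp [ 0.6413 -0.1277  0.069 ] F [-1.6  2.   3.2] op 0.0
delta tool cm [-0.18 -0.64  0.2 ] turn deg [0.05 0.05 0.06] q [-0.04  0.61  0.24  1.74 -0.19  0.82  1.63]
```

View pics/s2.png

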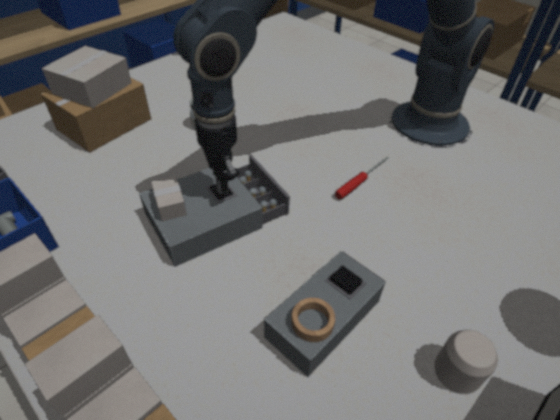

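The tray is out, with bulbs visible at (262,193). Next I lift and clear the overhead view.

>>> servo_tool(series=[[[0,0,-3],[0,0,0],1],[[0,0,-4],[0,0,0],1],[[0,0,-4],[0,0,0],1],[[0,3,-3],[0,0,0],1],[[0,4,0],[0,0,0],1],[[1,4,0],[0,0,0],1],[[1,4,0],[0,0,0],1],[[1,4,0],[0,0,0],1],[[1,4,0],[0,0,0],1],[[1,4,0],[0,0,0],1],[[1,4,0],[0,0,0],1],[[0,3,0],[0,0,0],1]])

```text
time_s: 4.6
tcp_pos: [0.6593, 0.22, 0.2083]
tcp_rot: [0.0, 0.113, 0.994, 0.001]
wrist_force: [0.6, 0.6, 0.7]
opening: -0.002
```

```bash
python3 -c "
from h import *
to([KEY[0],KEY[1],.067])
im=arm.read_camera('top')
cv2.imwrite('pics/t3.png',im)"
```

```text
t 4.6 tcp [0.6593 0.22   0.2083] F [0.6 0.6 0.7] op -0.0
delta tool cm [ -6.24 -34.95  14.09] turn deg [0.08 0.02 0.21] q [-0.52  0.52  0.21  1.52 -0.12  1.11  1.06]
```

View pics/t3.png

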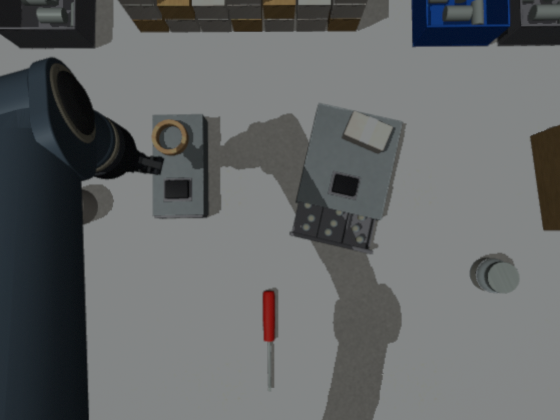

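The overhead view is clear. The tray is open with its bulbs visible, its front edge running from (291,236) to (370,251), and the key is back up. I'll hold here for over 2 s.

>>> servo_tool(series=[[[0,0,0],[0,0,0],1],[[0,0,0],[0,0,0],1],[[0,0,0],[0,0,0],1],[[0,0,0],[0,0,0],1],[[0,0,0],[0,0,0],1],[[0,0,0],[0,0,0],1],[[0,0,0],[0,0,0],1],[[0,0,0],[0,0,0],1],[[0,0,0],[0,0,0],1],[[0,0,0],[0,0,0],1],[[0,0,0],[0,0,0],1],[[0,0,0],[0,0,0],1]])

```text
time_s: 5.85
tcp_pos: [0.6598, 0.2165, 0.2083]
tcp_rot: [-0.0, 0.115, 0.993, 0.0]
wrist_force: [-0.5, -0.1, -0.1]
opening: -0.001
```

>>> servo_tool(series=[[[0,0,0],[0,0,0],1],[[0,0,0],[0,0,0],1],[[0,0,0],[0,0,0],1],[[0,0,0],[0,0,0],1],[[0,0,0],[0,0,0],1],[[0,0,0],[0,0,0],1],[[0,0,0],[0,0,0],1],[[0,0,0],[0,0,0],1],[[0,0,0],[0,0,0],1],[[0,0,0],[0,0,0],1],[[0,0,0],[0,0,0],1],[[0,0,0],[0,0,0],1]])

```text
time_s: 7.05
tcp_pos: [0.6598, 0.2165, 0.2083]
tcp_rot: [-0.0, 0.115, 0.993, 0.0]
wrist_force: [-0.3, -0.4, -0.1]
opening: -0.002
```

```bash
python3 -c "
from h import *
F=onz('top',291,236,.059);G=onz('top',371,251,.059);d=F-G
print(F,G,np.linalg.norm(d),np.degrees(np.arctan2(d[1],d[0]))-90,(F+G)/2,'expected',FRONT-.065*UX)
im=arm.read_camera('top')
cv2.imwrite('pics/t4.png',cv2.resize(im[170:290,270:400],None,fx=4,fy=4,interpolation=2))
to(FRONT-UX*.110+[0,0,.08])
"
```

```text
[ 0.54287546 -0.03092761  0.059     ] [ 0.51342859 -0.18638277  0.059     ] 0.15821954860912602 -10.726084782649849 [ 0.52815203 -0.10865519  0.059     ] expected [ 0.52571737 -0.10735719  0.033     ]
t 7.1 tcp [0.6598 0.2165 0.2083] F [0.2 0.6 0.2] op 0.0
delta tool cm [ 10.19 -34.58   9.53] turn deg [0.   0.   0.04] q [-0.52  0.52  0.21  1.52 -0.12  1.11  1.06]
```

View pics/t4.png

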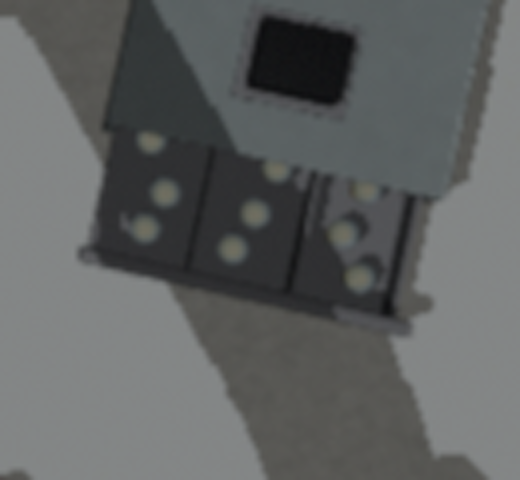

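>>> servo_tool(series=[[[2,-2,0],[0,0,0],1],[[2,-3,0],[0,0,0],1],[[2,-3,0],[0,0,0],1],[[2,-3,0],[0,0,0],1],[[1.2,-3,0],[0,0,0],1],[[1,-3,0],[0,0,0],1],[[0,-3.4,0],[0,0,0],1],[[0,-3.4,0],[0,0,0],1],[[0,-3.4,0],[0,0,0],1],[[0,-3.4,0],[0,0,0],1],[[0,-3,0],[0,0,0],1],[[0,0,0],[0,0,0],1]])

```text
time_s: 8.3
tcp_pos: [0.4828, -0.0922, 0.2087]
tcp_rot: [0.0, 0.119, 0.993, -0.001]
wrist_force: [0.0, -0.1, -0.0]
opening: 0.001
```

```bash
python3 -c "
from h import *
to(FRONT-UX*.098+[0,0,-.008])
"
```

```text
t 8.3 tcp [ 0.4828 -0.0922  0.2087] F [ 0.  -0.1 -0. ] op 0.0
delta tool cm [-1.21 -0.46 18.38] turn deg [-0.08  0.05 -0.41] q [-0.2   0.19  0.35  2.   -0.08  0.96  1.52]
```

>>> servo_tool(series=[[[0,0,1],[0,0,0],1],[[0,0,3],[0,0,0],1],[[0,0,3],[0,0,0],1],[[0,0,3],[0,0,0],1],[[0,0,3],[0,0,0],1],[[0,0,3],[0,0,0],1],[[0,0,1.5],[0,0,0],1],[[0,0,0.9],[0,0,0],1],[[0,0,0],[0,0,0],1],[[0,0,0],[0,0,0],1]])

```text
time_s: 9.3
tcp_pos: [0.4846, -0.0869, 0.0245]
tcp_rot: [0.0, 0.114, 0.993, 0.0]
wrist_force: [-0.2, -0.9, 1.4]
opening: 0.002
```

```bash
python3 -c "
from h import *
to(FRONT-UX*.011+[0,0,-.008])
cv2.imwrite('pics/s5.png',arm.read_camera('scene'))
"
```

```text
t 9.3 tcp [ 0.4846 -0.0869  0.0245] F [-0.2 -0.9  1.4] op 0.0
delta tool cm [-9.87 -1.06 -0.04] turn deg [0.02 0.04 0.09] q [-0.11  0.48  0.26  2.15 -0.23  0.54  1.66]
```

View pics/s5.png

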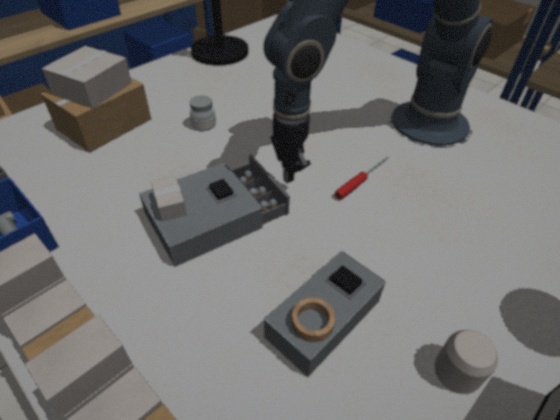

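The fingers are in front of the tray at about (289,178) and clear of it. I'll push at a moderate speed.

>>> servo_tool(series=[[[0,-0.5,0],[0,0,0],1],[[0,-0.5,0],[0,0,0],1],[[-0.5,0,0],[0,0,0],1],[[-0.5,0,0],[0,0,0],1],[[-0.5,0,0],[0,0,0],1],[[-0.5,0,0],[0,0,0],1],[[-0.5,0,0],[0,0,0],1],[[-0.5,0,0],[0,0,0],1],[[-0.5,0,0],[0,0,0],1],[[-0.5,0,0],[0,0,0],1],[[-0.5,0,0],[0,0,0],1],[[-0.5,0,0],[0,0,0],1]])

```text
time_s: 10.55
tcp_pos: [0.5286, -0.1081, 0.0238]
tcp_rot: [-0.002, 0.115, 0.993, 0.0]
wrist_force: [-5.0, 1.5, 3.9]
opening: 0.001
```

```bash
python3 -c "
from h import *
to(FRONT-UX*.011+[0,0,-.008])
"
```

```text
t 10.55 tcp [ 0.5286 -0.1081  0.0238] F [-5.   1.5  3.9] op 0.0
delta tool cm [-5.1  -0.   -0.14] turn deg [ 0.02 -0.27  0.05] q [-0.08  0.54  0.26  2.03 -0.24  0.6   1.68]
```

>>> servo_tool(series=[[[-0.3,0,0],[0,0,0],1],[[-0.3,0,0],[0,0,0],1],[[-0.3,0,0],[0,0,0],1],[[-0.3,0,0],[0,0,0],1],[[-0.3,0,0],[0,0,0],1],[[-0.3,0,0],[0,0,0],1],[[-0.3,0,0],[0,0,0],1],[[-0.3,0,0],[0,0,0],1],[[-0.3,0,0],[0,0,0],1],[[-0.3,0,0],[0,0,0],1],[[-0.3,0,0],[0,0,0],1],[[-0.3,0,0],[0,0,0],1]])

```text
time_s: 11.75
tcp_pos: [0.5623, -0.1159, 0.0237]
tcp_rot: [-0.004, 0.114, 0.993, 0.001]
wrist_force: [-8.4, 2.1, 6.4]
opening: 0.0
```

```bash
python3 -c "
from h import *
to(FRONT-UX*.011+[0,0,-.008])
"
```

```text
t 11.75 tcp [ 0.5623 -0.1159  0.0237] F [-8.4  2.1  6.4] op 0.0
delta tool cm [-1.64 -0.01 -0.14] turn deg [ 0.03 -0.44  0.05] q [-0.07  0.58  0.26  1.95 -0.24  0.65  1.69]
```

>>> servo_tool(series=[[[-0.2,0,0],[0,0,0],1],[[-0.2,0,0],[0,0,0],1],[[-0.2,0,0],[0,0,0],1],[[-0.2,0,0],[0,0,0],1],[[-0.2,0,0],[0,0,0],1],[[-0.2,0,0],[0,0,0],1],[[-0.2,0,0],[0,0,0],1],[[-0.2,0,0],[0,0,0],1],[[-0.2,0,0],[0,0,0],1]])

```text
time_s: 12.65
tcp_pos: [0.5805, -0.1201, 0.0236]
tcp_rot: [-0.003, 0.114, 0.993, 0.001]
wrist_force: [-7.2, 1.8, 4.5]
opening: -0.004
```

```bash
python3 -c "
from h import *
to(FRONT-UX*.011+[0,0,-.008])
"
```

```text
t 12.65 tcp [ 0.5805 -0.1201  0.0236] F [-7.2  1.8  4.5] op -0.0
delta tool cm [ 0.23 -0.01 -0.14] turn deg [ 0.03 -0.34  0.05] q [-0.06  0.6   0.26  1.91 -0.24  0.67  1.69]
```

Force is still about 7 N, so the tray isn't at the hard stop yet. I'll keep going in small steps.

>>> servo_tool(series=[[[-0.2,0,0],[0,0,0],1],[[-0.1,0,0],[0,0,0],1],[[-0.1,0,0],[0,0,0],1],[[0,0,0],[0,0,0],1]])

```text
time_s: 13.05
tcp_pos: [0.5816, -0.1203, 0.0235]
tcp_rot: [-0.006, 0.114, 0.993, 0.001]
wrist_force: [-12.7, 4.0, 10.2]
opening: -0.003
```

```bash
python3 -c "
from h import *
to(FRONT-UX*.011+[0,0,-.008])
cv2.imwrite('pics/s6.png',cv2.resize(arm.read_camera('scene')[120:270,120:320],None,fx=4,fy=4))
"
```

```text
t 13.05 tcp [ 0.5816 -0.1203  0.0235] F [-12.7   4.   10.2] op -0.0
delta tool cm [ 0.33 -0.01 -0.15] turn deg [ 0.05 -0.7   0.05] q [-0.06  0.6   0.26  1.9  -0.24  0.68  1.69]
```

View pics/s6.png

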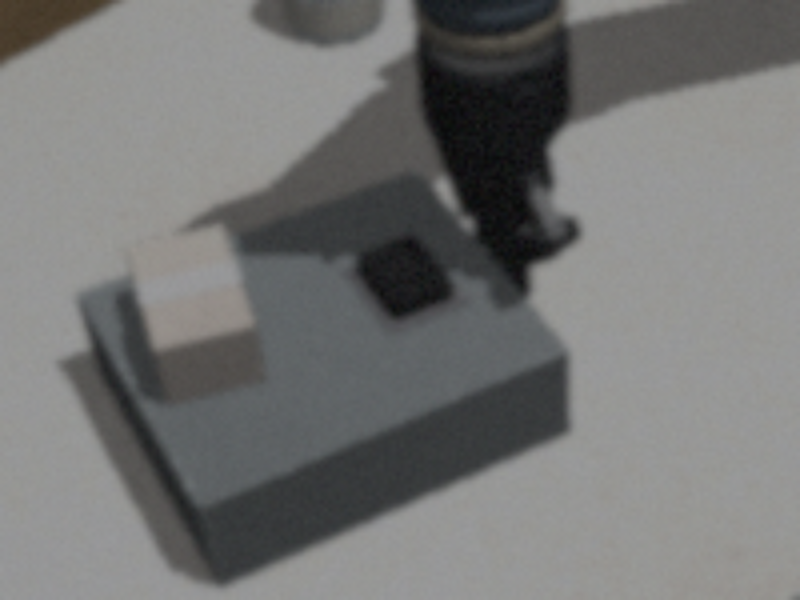

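The tray looks home: force is rising to about 13 N with almost no travel, which is the hard stop. One small extra push, then I back off and watch.

>>> servo_tool(series=[[[-0.3,0,0],[0,0,0],1],[[0,0,0],[0,0,0],1],[[0,0,0],[0,0,0],1]])

```text
time_s: 13.4
tcp_pos: [0.5814, -0.1203, 0.0234]
tcp_rot: [-0.009, 0.115, 0.993, 0.002]
wrist_force: [-20.3, 5.8, 17.5]
opening: 0.0
```

>>> servo_tool(series=[[[0.4,0,0],[0,0,0],1],[[0.4,0,0],[0,0,0],1],[[0.4,0,0],[0,0,0],1],[[0.6,0,0],[0,0,0],1],[[0.8,0,0],[0,0,0],1],[[1,0,0],[0,0,0],1],[[1.5,0,0],[0,0,0],1],[[2,0,0],[0,0,0],1],[[1,0,-1],[0,0,0],1],[[0,0,-3],[0,0,0],1],[[0,0,-4],[0,0,0],1],[[0,0,-4],[0,0,0],1]])

```text
time_s: 14.6
tcp_pos: [0.5107, -0.1041, 0.1462]
tcp_rot: [0.0, 0.115, 0.993, -0.0]
wrist_force: [0.1, 0.0, -0.0]
opening: -0.001
```

>>> servo_tool(series=[[[0,2,-4],[0,0,0],1],[[0,4,-3],[0,0,0],1],[[0,4,0],[0,0,0],1],[[0,4,0],[0,0,0],1],[[0,4,0],[0,0,0],1],[[0,4,0],[0,0,0],1],[[0,4,0],[0,0,0],1],[[0,4,0],[0,0,0],1],[[0,2,0],[0,0,0],1],[[0,0,0],[0,0,0],1],[[0,0,0],[0,0,0],1],[[0,0,0],[0,0,0],1]])

```text
time_s: 15.8
tcp_pos: [0.5839, 0.2048, 0.2146]
tcp_rot: [0.0, 0.116, 0.993, -0.001]
wrist_force: [0.3, -0.6, -0.4]
opening: -0.0
```

```bash
python3 -c "
from h import *
to(FRONT)
im=arm.read_camera('top');cv2.imwrite('pics/t7.png',im)
a=cv2.imread('pics/top0.png')
cv2.imwrite('pics/c7.png',cv2.resize(np.hstack([a[90:260,280:420],im[90:260,280:420]]),None,fx=2.8,fy=2.8))
"
```

```text
t 15.8 tcp [0.5839 0.2048 0.2146] F [ 0.3 -0.6 -0.4] op -0.0
delta tool cm [ -8.04 -31.68  18.2 ] turn deg [-0.06  0.02 -0.15] q [-0.58  0.39  0.23  1.7  -0.1   1.05  1.02]
```

View pics/t7.png

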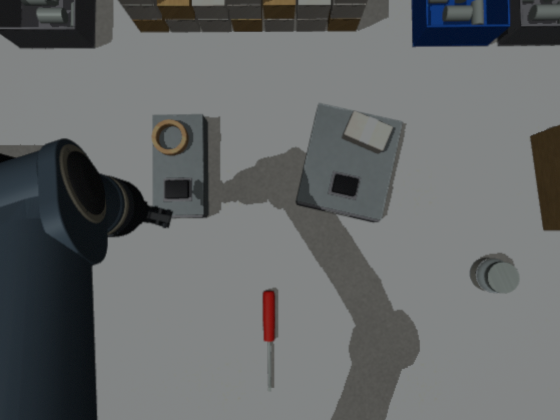

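View pics/c7.png

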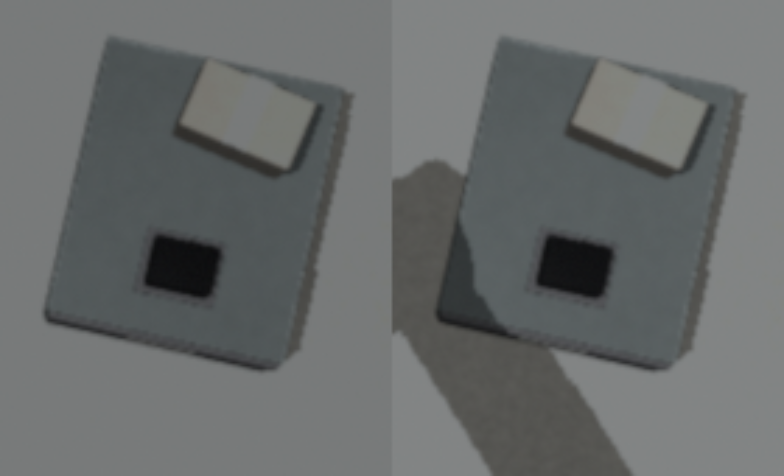

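The tray stayed shut after the release, looking the same as in the first picture; the front edge runs from (297,206) to (378,220). The narrow unit is also shut, and the carton and ring are where they were.

```bash
python3 -c "
from workcell import arm
print(arm.job_done())"
```

```text
the job is handed in; nothing more can be done
None
```

I pressed the wide unit's key and its tray popped out. It stood open for over 4 s with the overhead view clear of the arm for more than 2.4 s. Then I pushed the tray home and backed off, handing the job in at about 16 s of the 43 s allowed.

- **Shutting:** at the end of the push the force rose to about 21 N horizontally (about 27 N in all) with no more travel, so the tray had met its hard stop. I could not observe the click itself.
- **Last checks:** about 2 s after I backed off, the overhead picture showed the wide tray shut as at the start. The narrow unit was also shut, and the carton and ring had not moved. The wrist force read about zero, with the arm well clear.
- **Disagreement:** an early rough measurement of the key from the scene camera was about 10 mm off the top view. Projecting the top-view position back into the scene picture landed on the key, so I used the top view. No other check failed.

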